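Unload the spar drying rack

TASK

The model ship's round spars are dry. First lift the retaining bar out of the rack's two brackets and lay it centred in the bar rest, while the spars still lie in the rack; then lay each of the three round spars in the cradle made for its length, between the cradle's end stops and down in both notches. Leave the flat strip undisturbed in its notch in the rack.

Things in the scene. Friction and masses are not known exactly. Their poses are not given: they have to be found in the camera images.
- drying_rack: Fixed plywood rack 76 x 222 mm (x, y), base 8 thick; origin: centre of underside. Four notches at y = -66, -22, 22, 66 mm hold rods along x, cut in two 8 mm rails at x = -25, 25: floor 7 wide at z = 26, sloping to a 27 mouth at z = 38. Brackets at y = -102, 102 have notches (floor 14 wide at z = 42, mouth 34 at z = 54) for the bar, along y, 2 mm above the rods.
- retaining_bar: Loose aluminium bar 222 x 12 x 10 mm with a dark wooden grip 44 x 14 x 24 mm (long, thick, high) on its middle; about 0.12 kg. x along the bar, z up. Origin: centre of the bar's underside; the grip spans z = 10 to 34 mm. Starts in the rack's two brackets, origin 42 mm above the table.
- bar_rest: Fixed plywood rest for the bar, the one with no end stops: 176 x 52 mm, base 6 mm thick. Origin: centre of underside; x along its length. Notched supports 8 mm thick at x = -70, 70 mm: floor 14 wide at z = 22, sloping to a 34 mouth at z = 34. The bar belongs centred along x (either way round), its origin then 22 mm up.
- flat_strip: Loose flat wooden strip 160 x 12 x 8 mm with blunt ends, the longest piece in the rack, in one of its four notches. Origin: its centre, 33 mm above the table; x along it. It is not a spar and stays in its notch.
- spar_long: Loose round wooden spar, the long one: 140 mm long, 14 mm in diameter, last 8 mm of each end tapered to 9 mm; 0.03 kg. Origin: its centre, on its axis; x along it, ends alike (it may roll about x). Starts in one of the rack's four notches under the bar, axis 33 mm above the table.
- spar_medium: Loose round wooden spar, the medium one: 110 mm long, 14 mm in diameter, last 8 mm of each end tapered to 9 mm; 0.03 kg. Origin: its centre, on its axis; x along it, ends alike (it may roll about x). Starts in one of the rack's four notches under the bar, axis 33 mm above the table.
- spar_short: Loose round wooden spar, the short one: 80 mm long, 14 mm in diameter, last 8 mm of each end tapered to 9 mm; 0.03 kg. Origin: its centre, on its axis; x along it, ends alike (it may roll about x). Starts in one of the rack's four notches under the bar, axis 33 mm above the table.
- cradle_long: Fixed plywood cradle for the long spar: 172 x 46 mm, base 6 thick, end stops 6 thick and 36 high, 160 mm between them. Origin: centre of underside; x along its length. Notched supports 8 thick at x = -45, 45 mm: floor 7 wide at z = 24, sloping to a 27 mouth at z = 36. A spar laid in it has its axis along x, 31 mm up, its centre over the origin.
- cradle_medium: Fixed plywood cradle for the medium spar: 142 x 46 mm, base 6 thick, end stops 6 thick and 36 high, 130 mm between them. Origin: centre of underside; x along its length. Notched supports 8 thick at x = -35, 35 mm: floor 7 wide at z = 24, sloping to a 27 mouth at z = 36. A spar laid in it has its axis along x, 31 mm up, its centre over the origin.
- cradle_short: Fixed plywood cradle for the short spar: 112 x 46 mm, base 6 thick, end stops 6 thick and 36 high, 100 mm between them. Origin: centre of underside; x along its length. Notched supports 8 thick at x = -25, 25 mm: floor 7 wide at z = 24, sloping to a 27 mouth at z = 36. A spar laid in it has its axis along x, 31 mm up, its centre over the origin.

How it is judged:
By the outcome, as a careful person would: the job done as asked, in the order asked, and still so for the second after the job is handed in, with the robot touching nothing.
It also fails if it takes over 104 s, if anything falls off the work surface, if the arm or the gripper's body presses on something with over 40 N, if the wrist force passes 120 N, or if a joint passes its speed limit or range.

ROBOT

A 6-joint arm with a two-finger parallel gripper is mounted at the origin on a cart in front of the work surface, level with it; the furniture and walls round the work are solid. World frame = base frame: x ahead of the robot, y to its left, z up, the work surface at z = 0. Lengths are in m, angles in rad, forces in N, time in s.
With the tool pointing down it reaches from about 0.325 to 0.9 m from the base axis. Payload 6.1 kg.
Tool frame: the origin (TCP) lies on the centre line of the jaws, within the pads' length; the fingertips stand 8 mm ahead of it and the grasp point (between the pads) lies 11 mm behind it; z points along the fingers, y is the line along which they close (so a half turn about z gives the same grasp; the last joint's range is limited). The gripper opens to 85 mm and grips with 20 to 120 N. Pads are 22 mm wide; open, the fingers measure 114 mm over their backs; the gripper's body (76 mm by 85 mm) begins 54 mm behind the grasp point. The pads swing forward as they close: fully open they stand 13 mm farther back than shut.
Start: joints at [-0.126, 0.22, 1.526, -0, 1.395, -0.126], TCP at [0.625, -0, 0.239] pointing down, gripper open.
Joint ranges: [-2.98, 2.98], [-0.91, 2.08], [0.09, 2.57], [-1.24, 4.39], [0.2, 2.65], [-2.68, 2.68]. Speed limits (rad/s): [2.57, 2.57, 3.01, 3.14, 3.14, 3.14].

INTERFACE

Orientations are given as [roll, pitch, yaw] about the fixed x, y, z axes, in that order (R = Rz(yaw) Ry(pitch) Rx(roll)).
In Python, from station import ctrl gives the robot as it stands. The module is installed in compiled form; this text tells all that it offers.
- The arm moves only by the tool send_rows, never from a script. Its argument "steps" is a list of rows, each a list of 7 numbers: the shift along the world's x, y, z in mm, then the turn, a rotation vector about the world's x, y, z in rad, then the opening, from 0 (shut) to 1 (fully open). In form: [[tx, ty, tz, ax, ay, az, fingers], ...]. A call has 1 to 12 rows; each row is the pose to reach, as a shift and turn from the pose commanded when the call began; what a row does not reach only later rows make up. A row lasts 1/8 s, in which the tool goes at most 62.5 mm and 10.7 degrees, less where a joint would pass 70% of its speed; a pose out of reach is approached as far as the arm can. A call with a gripper value outside its range is refused whole. The fingers move at their own pace and stop on an object; "force" is the grip in N (left out, the last holds). Time passes only in rows, so rows that repeat a pose let the fingers close. It gives the time, the measured TCP pose, the force, the opening and the grip force at its end, in the units of the state.
- ctrl.get_state(): the state, without advancing time (a new reading comes with each control period).
- ctrl.capture(name): name is "scene" or "side" or "wrist"; returns the picture (420x560x3 uint8, red, green, blue); there is no depth.
- ctrl.calibration(name): a dict with "vertical_fov" (degrees; the focal length in pixels is half the picture's height over the tangent of half this angle, whatever the lens; pixels are square), "cx", "cy" (the principal point, pixels), "dist" ([k1, k2, p1, p2, k3] as OpenCV has them; the pictures are not rectified), "position" and "attitude" of the camera in the world. Camera axes: x right, y up, looking along -z (the intrinsics and any distortion apply to the point x, -y, -z); pixel columns grow to the right and rows downward; lengths in m; the calibration is good to about 2 mm. A picture is of the moment at which its call begins: read the wrist's pose just before it. calibration takes no time and is no camera call; for the wrist camera it gives the pose at the moment of the call.
- ctrl.job_done(): hands the job in; it is judged then, once.
The state is a dict: "time_s": time; "joint_positions": joint angles; "qvel": joint speeds; "tau": joint torques, N m; "tool_pos": TCP position; "tool_rot": TCP orientation; "wrist_force": force on the tool from outside, world axes, zero at the start; "ft_torque": the same for the moment, N m; "opening": finger opening in m; "grasp_force": force on a finger pad.
Only numpy, scipy, OpenCV 4.12 (cv2) and the standard library are available. Lean on these libraries where they do the work, as an engineer would, in place of code of your own. Each camera call takes 0.05 s, during which the arm holds its last target. There are 200 camera calls.

## Working session

There is one attempt and no reset: what is moved stays moved. The work goes in short steps, Python scripts to look and compute and a tool call to move; the robot and the scene stay as the last step left them, time stands still between calls to the robot, and variables do not carry over. Pictures are saved under pics/ and viewed, at most 14 in all, crops included, and the job is handed in when it is done.

Besides the shell and the picture viewer there is one more tool, called after ">>>" in YAML: its name, and indented under it one key for each argument. send_rows: Moves the arm, as the interface text tells. Its arguments: {"type":"object","properties":{"steps":{"type":"array","items":{"type":"array","items":{"type":"number"}}},"force":{"type":"number"}},"required":["steps"]}

```bash
mkdir -p pics; ls; python3 - <<'E'
from station import ctrl
import cv2
s=ctrl.get_state(); print({k:s[k] for k in('time_s','tool_pos','tool_rot','opening')})
for n in('scene','side','wrist'):
    print(n,ctrl.calibration(n)); cv2.imwrite(f'pics/{n}0.png',ctrl.capture(n)[:,:,::-1])
E
```

```text
pics
{'time_s': 0.0, 'tool_pos': array([6.24408966e-01, 8.71651669e-05, 2.38187527e-01]), 'tool_rot': array([-3.13966718e+00, -2.57753932e-04,  1.57082307e+00]), 'opening': 0.08473197694774615}
scene {'vertical_fov': 47.12992530814675, 'cx': 271.325757561117, 'cy': 213.75260855713805, 'dist': array([-0.06334502,  0.        ,  0.        ,  0.        ,  0.        ]), 'position': array([-0.1873107 , -0.38577157,  0.65200506]), 'attitude': array([ 0.92124716, -0.02161591, -1.09881125])}
side {'vertical_fov': 56.76680945954071, 'cx': 281.3509881797788, 'cy': 208.64234764500762, 'dist': array([0.0344378, 0.       , 0.       , 0.       , 0.       ]), 'position': array([0.42353467, 0.65316421, 0.61454415]), 'attitude': array([ 0.90450391, -0.02167372, -2.99367836])}
wrist {'vertical_fov': 64.18575578373132, 'cx': 284.56144926416323, 'cy': 211.36953061747178, 'dist': array([-0.03910669,  0.        ,  0.        ,  0.        ,  0.        ]), 'position': array([0.62563375, 0.06323769, 0.37386775]), 'attitude': array([-0.26240258,  0.00107868, -0.00030421])}
```

View pics/scene0.png

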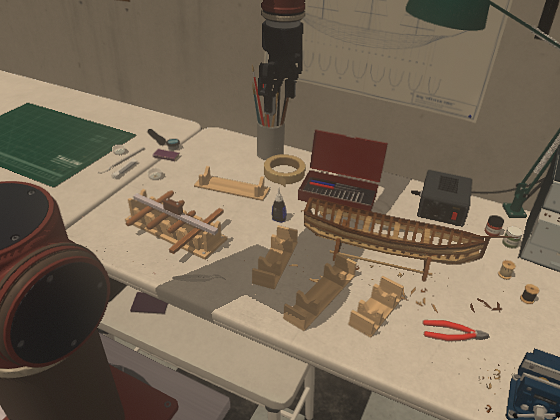

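View pics/side0.png

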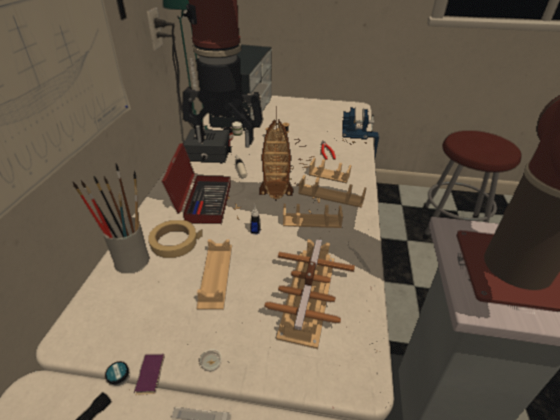

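View pics/wrist0.png

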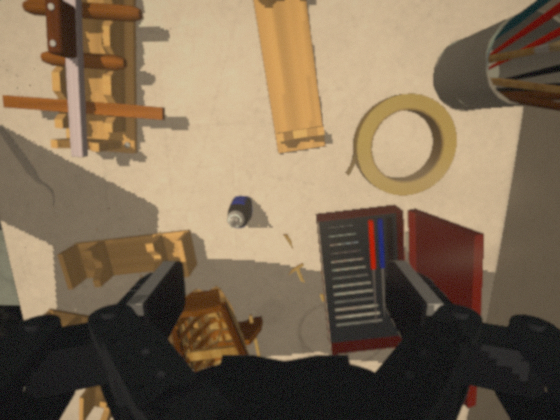

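The three views show the rack at lower left in scene (about 175,222), the bar rest at (232,187) and three cradles at (275,257), (320,290) and (378,305). The wrist view shows the bar's grip at (62,27) and the bar's near end at (78,155).

```bash
cat > h.py <<'E'
from station import ctrl
import cv2, numpy as np
from scipy.spatial.transform import Rotation as R
def cam(n): return ctrl.calibration(n)
def K(c): 
    f=210/np.tan(np.radians(c['vertical_fov'])/2); return np.array([[f,0,c['cx']],[0,f,c['cy']],[0,0,1.]])
def rot(c): return R.from_euler('xyz',c['attitude']).as_matrix()
def ray(c,p):
    q=cv2.undistortPoints(np.array(p,float).reshape(-1,1,2),K(c),c['dist']).reshape(-1,2)
    return np.c_[q[:,0],-q[:,1],-np.ones(len(q))]@rot(c).T
def plane(c,p,z):
    d=ray(c,p); return c['position']+d*((z-c['position'][2])/d[:,2])[:,None]
def proj(c,P):
    q=(np.array(P,float).reshape(-1,3)-c['position'])@rot(c)
    q=q*[1,-1,-1]; return cv2.projectPoints(q,np.zeros(3),np.zeros(3),K(c),c['dist'])[0].reshape(-1,2)
def snap(n,name):
    c=cam(n); im=ctrl.capture(n)[:,:,::-1].copy(); cv2.imwrite(f'pics/{name}.png',im); np.save(f'pics/{name}.npy',c,allow_pickle=True); return c,im
def load(name): return np.load(f'pics/{name}.npy',allow_pickle=True).item(), cv2.imread(f'pics/{name}.png')
E
python3 - <<'E'
from h import *
np.set_printoptions(precision=3,suppress=True)
s=cam('side')
print('bar ends',plane(s,[[318,243],[300,325]],.05), 'rest',plane(s,[[213,305],[217,243]],.006))
print('crM',plane(s,[[285,224],[343,225]],.006),'crL',plane(s,[[300,197],[364,202]],.006),'crS',plane(s,[[308,176],[350,180]],.006))
w=cam('wrist'); print(plane(w,[[78,155],[62,27]],.05),plane(w,[[100,270],[187,262]],.0), 'hull', plane(w,[[220,300]],.06),plane(s,[[275,125],[275,195]],.06))
E
```

```text
bar ends [[0.423 0.044 0.05 ]
 [0.439 0.252 0.05 ]] rest [[0.609 0.203 0.006]
 [0.65  0.035 0.006]]
crM [[ 0.507 -0.057  0.006]
 [ 0.368 -0.077  0.006]] crL [[ 0.483 -0.172  0.006]
 [ 0.317 -0.18   0.006]] crS [[ 0.472 -0.276  0.006]
 [ 0.354 -0.277  0.006]]
[[0.424 0.033 0.05 ]
 [0.426 0.148 0.05 ]] [[ 0.398 -0.112  0.   ]
 [ 0.507 -0.101  0.   ]] hull [[ 0.558 -0.117  0.06 ]] [[ 0.599 -0.467  0.06 ]
 [ 0.539 -0.096  0.06 ]]
```

>>> send_rows:
  steps:
    - [-50, 30, 0, 0, 0, 0, 1]
    - [-100, 60, 0, 0, 0, 0, 1]
    - [-135, 100, 10, 0, 0, 0, 1]
    - [-135, 100, 10, 0, 0, 0, 1]
    - [-135, 100, 10, 0, 0, 0, 1]

```text
time_s: 0.78
tool_pos: [0.4902, 0.1, 0.2494]
tool_rot: [3.141, 0.0, 1.572]
wrist_force: [0.8, 0.8, -0.3]
opening: 0.0853
grasp_force: 0.0
```

```bash
python3 - <<'E'
from h import *
snap('wrist','w1'); print(ctrl.get_state()['tool_pos'],ctrl.get_state()['qvel'])
E
```

```text
[0.49038358 0.09958052 0.24918461] [-0.01315035  0.01420666 -0.00429001  0.00245024  0.00516054  0.00210596]
```

View pics/w1.png

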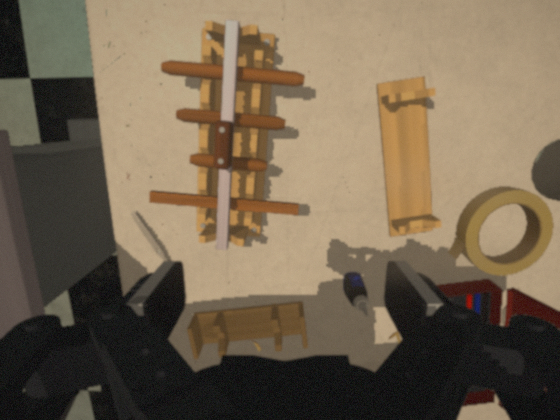

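The view shows the long spar (162,67)-(304,79), medium (177,114)-(284,123), short (191,160)-(267,165), and the strip (150,196)-(300,209). The bar runs (232,21)-(221,248) and the rest base spans (377,84)-(438,232).

```bash
python3 - <<'E'
from h import *
np.set_printoptions(precision=4,suppress=True)
c,im=load('w1'); hsv=cv2.cvtColor(im,cv2.COLOR_BGR2HSV)
for n,p in dict(spar=(255,75),sparM=(260,122),strip=(260,206),rack=(260,100),table=(330,150),rest=(408,160),bar=(229,60),grip=(224,140),crM=(250,325)).items(): print(n,hsv[p[1],p[0]])
def hand(n,a,b,z):
    P=plane(c,[a,b],z); d=P[0]-P[1]; print(n,'mid',P.mean(0),'len',np.hypot(*d[:2]),'yaw',np.degrees(np.arctan2(d[1],d[0])))
hand('bar',(232,21),(221,248),.052)
hand('L',(303,79),(162,67),.033);hand('M',(284,123),(177,114.5),.033);hand('S',(267,165),(191,160),.033);hand('strip',(300,209),(150,197),.037)
P=plane(c,[(377,84),(424,77),(438,228),(390,236)],.006); print(P, P.mean(0))
hand('restlong',(400.5,80.5),(414,232),.006)
E
```

```text
spar [ 13 169 139]
sparM [ 14 171 122]
strip [ 14 175 141]
rack [ 16 135 125]
table [ 18  76 187]
rest [ 16 138 172]
bar [ 15  42 188]
grip [ 13 155  97]
crM [ 16 139 101]
bar mid [0.4339 0.1425 0.052 ] len 0.21940916099926797 yaw 84.78282206742156
L mid [0.4401 0.21   0.033 ] len 0.13961168905483312 yaw -4.844843475327469
M mid [0.4365 0.1661 0.033 ] len 0.1091035744287139 yaw -4.581353817234953
S mid [0.4332 0.1216 0.033 ] len 0.07988012154441605 yaw -3.854417202266693
strip mid [0.4278 0.0788 0.037 ] len 0.16112452019673343 yaw -4.7279091558756985
[[0.5906 0.2026 0.006 ]
 [0.6408 0.2103 0.006 ]
 [0.6755 0.0406 0.006 ]
 [0.6182 0.0306 0.006 ]] [0.6313 0.121  0.006 ]
restlong mid [0.6313 0.121  0.006 ] len 0.17366131699711757 yaw 100.33370057568733
```

>>> send_rows:
  steps:
    - [-30, 30, -40, 0, 0, -0.04, 0.6]
    - [-56, 43, -90, 0, 0, -0.088, 0.6]
    - [-56, 43, -130, 0, 0, -0.088, 0.6]
    - [-56, 43, -130, 0, 0, -0.088, 0.6]

```text
time_s: 1.32
tool_pos: [0.4315, 0.142, 0.116]
tool_rot: [-3.134, 0.002, 1.482]
wrist_force: [-0.2, 0.2, 0.0]
opening: 0.0514
grasp_force: 0.0
```

```bash
python3 - <<'E'
from h import *
print(ctrl.get_state()['tool_pos'],ctrl.get_state()['tool_rot'],ctrl.get_state()['opening'])
c,im=snap('wrist','w2')
c1,i1=load('w1'); a=cv2.resize(i1[60:260,360:460],None,fx=3,fy=3,interpolation=cv2.INTER_CUBIC)
b=im[0:420,100:500]
o=np.zeros((600,720,3),np.uint8); o[:600,:300]=a; o[:420,310:710]=b; cv2.imwrite('pics/v2.png',o)
E
```

```text
[0.43146037 0.14196539 0.11595445] [-3.13394064e+00  2.01634562e-03  1.48189706e+00] 0.051433346047632444
```

View pics/v2.png

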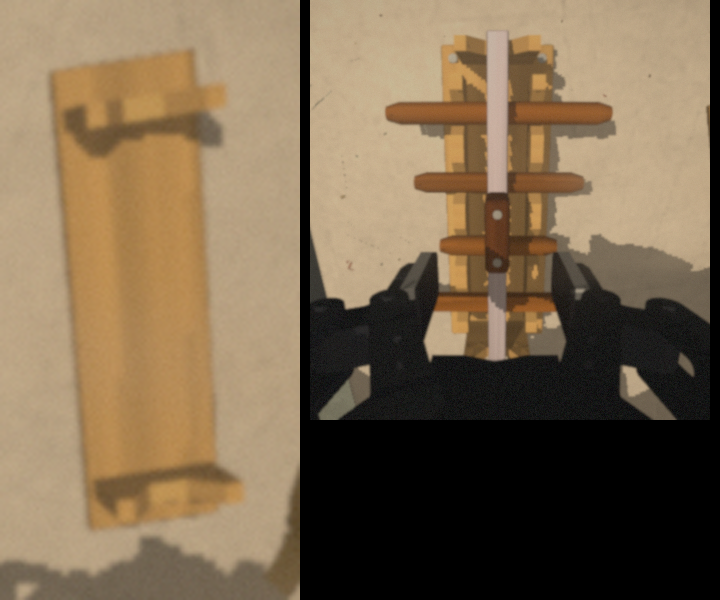

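Left crop: rest base corners at full-picture (377,84), (424.3,76.7), (390,235.7), (432,231), with notch floors near (408.3,95.7) and (416,223.3). Right (w2): grip top at col 287, rows 193-272, between the fingers in x.

```bash
python3 - <<'E'
from h import *
np.set_printoptions(precision=4,suppress=True)
c,_=load('w1'); P=plane(c,[(377,84),(424.3,76.7),(432.3,231),(390,235.7)],.006); print(P,P.mean(0))
n=plane(c,[(408.3,95.7),(416,223.3)],.022); print(n,n.mean(0),np.hypot(*(n[0]-n[1])[:2]),np.degrees(np.arctan2(*(n[0]-n[1])[1::-1])))
c,_=load('w2'); print(plane(c,[(287,193),(287,272)],.076), plane(c,[(287,31),(287,358)],.052))
E
```

```text
[[0.5906 0.2026 0.006 ]
 [0.6411 0.2106 0.006 ]
 [0.669  0.0368 0.006 ]
 [0.6182 0.031  0.006 ]] [0.6297 0.1202 0.006 ]
[[0.6198 0.1898 0.022 ]
 [0.6415 0.0514 0.022 ]] [0.6306 0.1206 0.022 ] 0.14003079164590612 98.91584409172405
[[0.436  0.1679 0.076 ]
 [0.432  0.122  0.076 ]] [[0.4434 0.2525 0.052 ]
 [0.4252 0.0444 0.052 ]]
```

>>> send_rows:
  steps:
    - [0, 2, -40, 0, 0, 0, 0.6]
    - [0, 2, -62, 0, 0, 0, 0.6]
    - [0, 2, -62, 0, 0, 0, 0]
    - [0, 2, -62, 0, 0, 0, 0]
    - [0, 2, -62, 0, 0, 0, 0]
    - [0, 2, -62, 0, 0, 0, 0]
    - [0, 2, -62, 0, 0, 0, 0]
  force: 60

```text
time_s: 2.25
tool_pos: [0.4348, 0.1451, 0.059]
tool_rot: [3.14, -0.0, 1.483]
wrist_force: [-4.9, -0.9, 6.5]
opening: 0.0133
grasp_force: 60.9
```

>>> send_rows:
  steps:
    - [0, 0, 20, 0, 0, 0, 0]
    - [0, 0, 60, 0, 0, 0, 0]
    - [40, -5, 70, 0, 0, 0.06, 0]
    - [90, -12, 70, 0, 0, 0.13, 0]
    - [140, -18, 70, 0, 0, 0.2, 0]
    - [180, -23, 60, 0, 0, 0.246, 0]
    - [195, -25, 45, 0, 0, 0.246, 0]
    - [195, -25, 30, 0, 0, 0.246, 0]
    - [195, -25, 30, 0, 0, 0.246, 0]
    - [195, -25, 30, 0, 0, 0.246, 0]

```text
time_s: 3.5
tool_pos: [0.6285, 0.1203, 0.0878]
tool_rot: [3.141, 0.0, 1.729]
wrist_force: [-0.2, 0.1, -1.6]
opening: 0.0127
grasp_force: 59.8
```

```bash
python3 - <<'E'
from h import *
c,im=snap('side','s1'); c2,i2=snap('wrist','w3')
s=ctrl.get_state(); print(s['tool_pos'],s['tool_rot'],s['opening'],s['wrist_force'])
o=np.zeros((600,800,3),np.uint8); o[:560,:400]=cv2.resize(im[190:330,170:270],None,fx=4,fy=4,interpolation=cv2.INTER_CUBIC); o[:420,410:800]=i2[:,90:480]; cv2.imwrite('pics/v3.png',o)
E
```

```text
[0.62913947 0.12028924 0.0884708 ] [3.14002312e+00 1.40882384e-04 1.72920355e+00] 0.013079583187882472 [-0.21213483  0.76750905 -2.52946843]
```

View pics/v3.png

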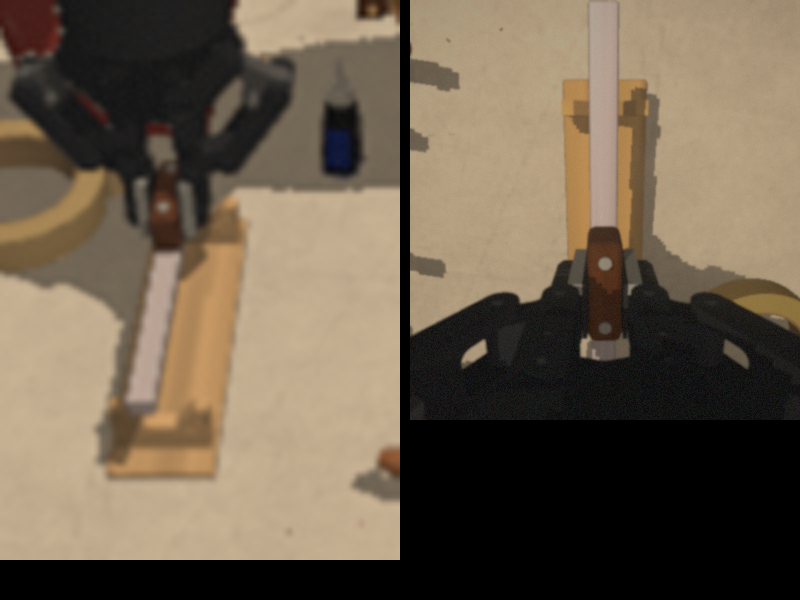

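The bar hangs straight and centred over the rest (right panel: bar col 604, rest end cols 563-647).

```bash
python3 - <<'E'
from h import *
c,_=load('w3'); print(plane(c,[(243,80),(327,80)],.006).mean(0),plane(c,[(283.5,2)],.0815),plane(c,[(284.5,228),(284.5,340)],.105))
E
```

```text
[0.61609199 0.2072637  0.006     ] [[0.61220248 0.22660671 0.0815    ]] [[0.6255964  0.14481325 0.105     ]
 [0.63323492 0.09689656 0.105     ]]
```

>>> send_rows:
  steps:
    - [0, 1, -25, 0, 0, 0, 0]
    - [0, 1, -42, 0, 0, 0, 0]
    - [0, 1, -49, 0, 0, 0, 0]
    - [0, 1, -50, 0, 0, 0, 0]
    - [0, 1, -50, 0, 0, 0, 0.3]
    - [0, 1, -50, 0, 0, 0, 0.5]
    - [0, 1, -50, 0, 0, 0, 0.5]
    - [0, 1, 0, 0, 0, 0, 0.5]
    - [0, 1, 50, 0, 0, 0, 0.6]
    - [0, 1, 110, 0, 0, 0, 1]
    - [0, 1, 110, 0, 0, 0, 1]

```text
time_s: 4.97
tool_pos: [0.633, 0.1213, 0.2048]
tool_rot: [3.129, 0.001, 1.729]
wrist_force: [0.9, -0.2, 0.2]
opening: 0.0839
grasp_force: 0.0
```

```bash
python3 - <<'E'
from h import *
c2,i2=snap('wrist','w4')
s=ctrl.get_state(); print(s['time_s'],s['tool_pos'])
E
```

```text
5.025 [0.63111923 0.12114221 0.20118343]
```

View pics/w4.png

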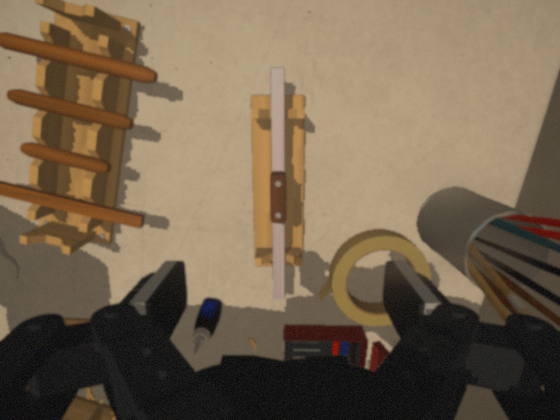

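The bar lies in both notches of the rest, ends at (278,68) and (279,298). Next, a look over the cradles.

>>> send_rows:
  steps:
    - [-40, -10, 40, 0, 0, -0.06, 1]
    - [-80, -55, 60, 0, 0, -0.158, 1]
    - [-120, -100, 60, 0, 0, -0.158, 1]
    - [-150, -150, 60, 0, 0, -0.158, 1]
    - [-170, -205, 60, 0, 0, -0.158, 1]
    - [-170, -260, 60, 0, 0, -0.158, 1]
    - [-170, -305, 60, 0, 0, -0.158, 1]
    - [-170, -315, 60, 0, 0, -0.158, 1]
    - [-170, -315, 60, 0, 0, -0.158, 1]
    - [-170, -315, 60, 0, 0, -0.158, 1]

```text
time_s: 6.28
tool_pos: [0.4589, -0.1927, 0.2567]
tool_rot: [-3.141, -0.001, 1.572]
wrist_force: [-0.0, 0.4, -0.6]
opening: 0.0854
grasp_force: 0.0
```

```bash
python3 - <<'E'
from h import *
c2,i2=snap('wrist','w5')
s=ctrl.get_state(); print(s['time_s'],s['tool_pos'],s['joint_positions'])
E
```

```text
6.325 [ 0.45903977 -0.19265182  0.25688663] [-5.56119967e-01 -9.92906797e-02  1.82801559e+00  3.22011079e-04
  1.41371186e+00 -5.57779344e-01]
```

View pics/w5.png

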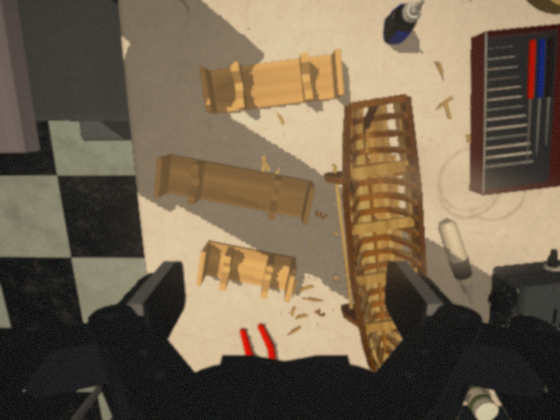

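Cradles: medium (200-346, 50-112), long (155-314, 155-222), short (197-297, 240-300). I'll enlarge this to pick out corners.

```bash
python3 - <<'E'
from h import *
c,im=load('w5'); f=lambda a,b,y,x:cv2.resize(im[a:b,y:x],None,fx=4,fy=4,interpolation=cv2.INTER_CUBIC)
o=np.zeros((600,800,3),np.uint8)
o=np.zeros((600,800,3),np.uint8)
g=lambda a,b,y,x,k:cv2.resize(im[a:b,y:x],None,fx=k,fy=k,interpolation=cv2.INTER_CUBIC)
A=g(40,120,195,355,3.5);B=g(150,230,150,325,3.5);C=g(235,305,190,305,3.5)
o[:280,:560]=A[:280,:560]; o[290:570,:612]=B[:280,:612]; 
cv2.imwrite('pics/v5.png',o); cv2.imwrite('pics/v5c.png',cv2.resize(C,None,fx=1.5,fy=1.5))
E
```

```text
(no output)
```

View pics/v5.png

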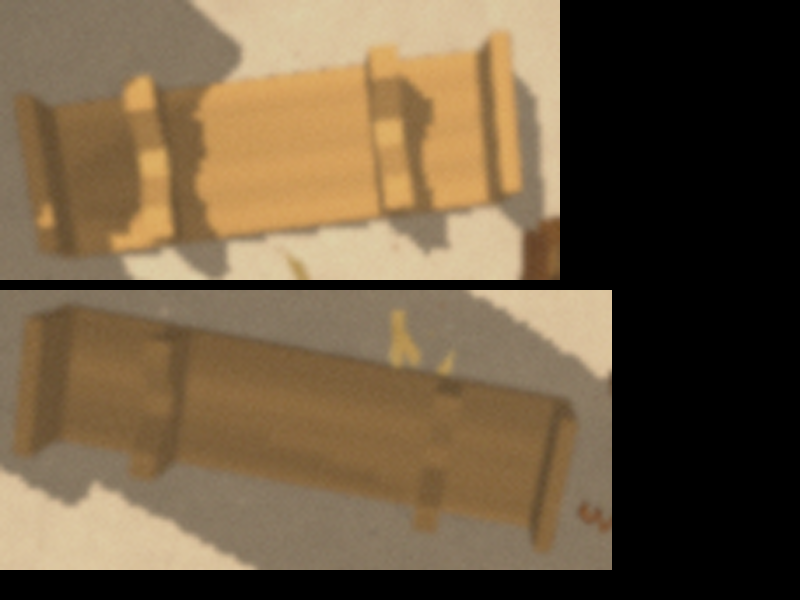

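View pics/v5c.png

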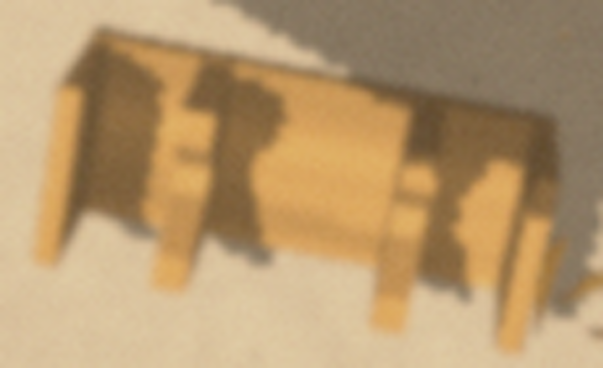

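```bash
python3 - <<'E'
from h import *
np.set_printoptions(precision=4,suppress=True)
c,_=load('w5')
D=dict(M=(3.5,(195,40),[(15,97),(38,250),(522,190),(510,32)],.142),L=(3.5,(150,150),[(25,27),(14,162),(547,260),(575,122)],.172),S=(5.25,(190,235),[(60,85),(35,262),(520,350),(550,215)],.112))
for n,(k,o,p,l) in D.items():
    P=plane(c,np.array(p)/k+o,.036)[:,:2]; d=(P[2]+P[3]-P[0]-P[1])/2
    print(n,P.mean(0),'len',np.hypot(*d),l,'wid',np.linalg.norm(P[0]-P[1]),np.linalg.norm(P[2]-P[3]),'yaw',np.degrees(np.arctan2(d[1],d[0])))
    print(P.tolist())
# notch floor checks (z .024)
for n,k,o,a,b in [('M',3.5,(195,40),(154,163),(390,135)),('S',5.25,(190,235),(190,175),(415,207))]:
    P=plane(c,np.array([a,b])/k+o,.026)[:,:2]; print(n,P.mean(0),np.linalg.norm(P[0]-P[1]))
E
```

```text
M [ 0.4472 -0.0894] len 0.1416569727443422 0.142 wid 0.04238115665815013 0.04281432752306908 yaw 6.879070423655695
[[0.3747265708153492, -0.07682011791583271], [0.3790702107100556, -0.11897809737580894], [0.5200944725383785, -0.10218593677183296], [0.5149767228487396, -0.05967858118051404]]
L [ 0.4043 -0.2023] len 0.17012475195598462 0.172 wid 0.04261552620597363 0.045192739210824846 yaw -10.34464027125172
[[0.32435752972111176, -0.16606577133769448], [0.31688905776889087, -0.20802176018923885], [0.48405505971101087, -0.23984524903158], [0.4919104226505693, -0.19534045209388531]]
S [ 0.4147 -0.3064] len 0.11086824391254164 0.112 wid 0.04332108636547238 0.03416748261693028 yaw -13.6419161046617
[[0.36503519856933586, -0.2721150122135326], [0.35657540725955883, -0.31460205088275195], [0.46529886502864887, -0.3362794968370558], [0.4717927577343051, -0.3027348068562905]]
M [ 0.4474 -0.09  ] 0.07012246221121644
S [ 0.416  -0.3017] 0.05148798148732026
```

Centres check against the sizes: M (0.447,-0.0895, yaw 6.9°), L (0.404,-0.202, -10.3°), S (0.4155,-0.3025, -11.3°). Next I go over the long spar with the jaws closing across it.

>>> send_rows:
  steps:
    - [-2, 40, 0, 0, 0, 0.18, 0.4]
    - [-4, 85, 0, 0, 0, 0.36, 0.4]
    - [-6, 135, 0, 0, 0, 0.54, 0.4]
    - [-8, 185, -10, 0, 0, 0.72, 0.4]
    - [-10, 235, -25, 0, 0, 0.9, 0.4]
    - [-13, 285, -50, 0, 0, 1.08, 0.4]
    - [-16, 335, -80, 0, 0, 1.26, 0.4]
    - [-19, 380, -110, 0, 0, 1.42, 0.4]
    - [-19, 402, -150, 0, 0, 1.488, 0.4]
    - [-19, 403, -170, 0, 0, 1.488, 0.4]
    - [-19, 403, -170, 0, 0, 1.488, 0.4]
    - [-19, 403, -170, 0, 0, 1.488, 0.4]
  force: 40

```text
time_s: 7.82
tool_pos: [0.4404, 0.2095, 0.0884]
tool_rot: [3.141, 0.001, 3.059]
wrist_force: [-0.2, -0.3, 0.5]
opening: 0.034
grasp_force: 0.0
```

```bash
python3 - <<'E'
from h import *
c,im=snap('wrist','w6'); s=ctrl.get_state(); print(s['time_s'],s['tool_pos'],s['tool_rot'],s['opening'])
print(proj(c,[[.4401,.21,.033],[.4365,.1661,.033]]))
E
```

```text
7.875 [0.44085226 0.20939668 0.08873598] [3.14073391e+00 2.22322923e-03 3.05900235e+00] 0.034169811691431656
[[288.91275802 231.4649051 ]
 [215.63509463 231.45521741]]
```

View pics/w6.png

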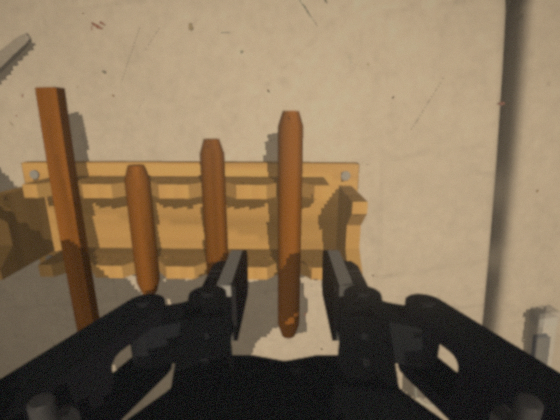

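The long spar (col 289, rows 111-337) lies between the fingers, aligned.

>>> send_rows:
  steps:
    - [0, 1, -30, 0, 0, 0, 0.4]
    - [0, 1, -52, 0, 0, 0, 0.4]
    - [0, 1, -63, 0, 0, 0, 0.4]
    - [0, 1, -63, 0, 0, 0, 0.4]

```text
time_s: 8.38
tool_pos: [0.4401, 0.2098, 0.0245]
tool_rot: [-3.142, -0.0, 3.058]
wrist_force: [0.1, 0.4, -0.7]
opening: 0.0337
grasp_force: 0.0
```

>>> send_rows:
  steps:
    - [0, 0, 0, 0, 0, 0, 0]
    - [0, 0, 0, 0, 0, 0, 0]
    - [0, 0, 0, 0, 0, 0, 0]
    - [0, 0, 15, 0, 0, 0, 0]
    - [0, 0, 60, 0, 0, 0, 0]
    - [0, 0, 100, 0, 0, 0, 0]
    - [0, 0, 100, 0, 0, 0, 0]

```text
time_s: 9.25
tool_pos: [0.4433, 0.2108, 0.1296]
tool_rot: [3.139, 0.009, 3.059]
wrist_force: [0.9, -0.1, -0.3]
opening: 0.0127
grasp_force: 39.0
```

>>> send_rows:
  steps:
    - [-3, -30, 0, 0, 0, -0.01, 0]
    - [-8, -80, 0, 0, 0, -0.02, 0]
    - [-13, -135, 0, 0, 0, -0.03, 0]
    - [-18, -190, 0, 0, 0, -0.05, 0]
    - [-23, -245, 0, 0, 0, -0.06, 0]
    - [-28, -300, 0, 0, 0, -0.08, 0]
    - [-33, -350, -10, 0, 0, -0.096, 0]
    - [-36, -395, -25, 0, 0, -0.096, 0]
    - [-36, -412, -45, 0, 0, -0.096, 0]
    - [-36, -412, -55, 0, 0, -0.096, 0]
    - [-36, -412, -55, 0, 0, -0.096, 0]

```text
time_s: 10.62
tool_pos: [0.403, -0.2008, 0.0683]
tool_rot: [3.14, -0.003, 2.963]
wrist_force: [1.2, 0.2, -0.1]
opening: 0.0128
grasp_force: 39.1
```

```bash
python3 - <<'E'
from h import *
c,im=snap('wrist','w7'); s=ctrl.get_state(); print(s['time_s'],s['tool_pos'],s['tool_rot'],s['opening'])
E
```

```text
10.675 [ 0.40366793 -0.20100275  0.06907228] [ 3.14088591e+00 -1.12836873e-03  2.96346019e+00] 0.012605574644700239
```

View pics/w7.png

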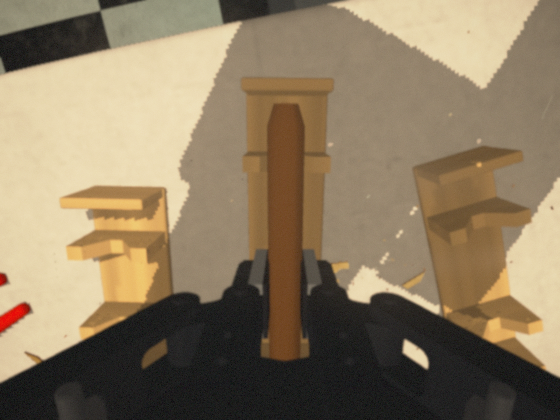

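Spar (col 286) is centred over the long cradle (stop top cols 241-333). I'll check the endwise gap numerically.

```bash
python3 - <<'E'
from h import *
c,_=load('w7'); a=plane(c,[(287,79)],.036)[0]; b=plane(c,[(286,104)],.0776)[0]; print(a,b,np.hypot(*(a-b)[:2]),'want .016')
print(plane(c,[(62,197),(165,188),(242,84),(333,82),(415,168),(520,150)],.036))
E
```

```text
[ 0.32050917 -0.18671665  0.036     ] [ 0.33370449 -0.18975539  0.0776    ] 0.013540685357279437 want .016
[[ 0.35561616 -0.31243131  0.036     ]
 [ 0.3608784  -0.2574438   0.036     ]
 [ 0.31888215 -0.20810709  0.036     ]
 [ 0.32566752 -0.16549932  0.036     ]
 [ 0.37341412 -0.13049481  0.036     ]
 [ 0.37359981 -0.07654074  0.036     ]]
```

>>> send_rows:
  steps:
    - [2, 0, -20, 0, 0, 0, 0]
    - [2, 0, -38, 0, 0, 0, 0]
    - [2, 0, -45, 0, 0, 0, 0]
    - [2, 0, -46, 0, 0, 0, 0]
    - [2, 0, -46, 0, 0, 0, 0.15]
    - [2, 0, -46, 0, 0, 0, 0.4]
    - [2, 0, -46, 0, 0, 0, 0.4]
    - [2, 0, -10, 0, 0, 0, 0.4]
    - [2, 0, 40, 0, 0, 0, 0.4]
    - [2, 0, 100, 0, 0, 0, 0.4]
    - [2, 0, 100, 0, 0, 0, 0.4]

```text
time_s: 12.05
tool_pos: [0.4093, -0.2046, 0.1752]
tool_rot: [-3.136, 0.011, 2.963]
wrist_force: [0.1, 0.3, -0.2]
opening: 0.0343
grasp_force: 0.0
```

```bash
python3 - <<'E'
from h import *
c,im=snap('wrist','w8'); s=ctrl.get_state(); print(s['time_s'],s['tool_pos'],s['tool_rot'],s['opening'])
E
```

```text
12.1 [ 0.40768129 -0.20346826  0.17223004] [-3.13846125  0.00592245  2.96266185] 0.034153673454283336
```

View pics/w8.png

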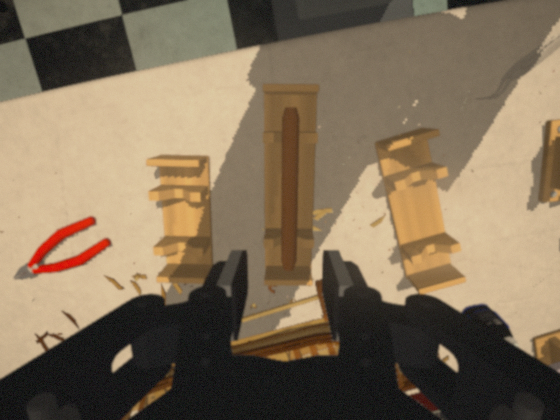

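Long spar lies in its cradle (col 290, rows 107-269) between the stops. Next the medium one.

>>> send_rows:
  steps:
    - [3, 35, 0, 0, 0, 0.02, 0.4]
    - [8, 85, 0, 0, 0, 0.04, 0.4]
    - [13, 140, 0, 0, 0, 0.06, 0.4]
    - [18, 195, 0, 0, 0, 0.08, 0.4]
    - [23, 250, -10, 0, 0, 0.096, 0.4]
    - [27, 305, -30, 0, 0, 0.096, 0.4]
    - [30, 350, -60, 0, 0, 0.096, 0.4]
    - [31, 369, -80, 0, 0, 0.096, 0.4]
    - [31, 369, -82, 0, 0, 0.096, 0.4]
    - [31, 369, -82, 0, 0, 0.096, 0.4]

```text
time_s: 13.35
tool_pos: [0.4365, 0.1663, 0.0868]
tool_rot: [-3.141, -0.001, 3.059]
wrist_force: [0.1, 0.6, 0.4]
opening: 0.0341
grasp_force: 0.0
```

```bash
python3 - <<'E'
from h import *
c,im=load('w8'); P=plane(c,[(148,160),(208,157),(157,282),(212,284),(376,148),(437,130),(418,289),(464,276)],.036)
print(P); print(P[:4].mean(0),P[4:].mean(0))
c,im=snap('wrist','w9'); s=ctrl.get_state(); print(s['time_s'],s['tool_pos'],s['tool_rot'],s['opening'])
hsv=cv2.cvtColor(im,cv2.COLOR_BGR2HSV); m=((hsv[...,0]<16)&(hsv[...,1]>170)&(hsv[...,2]>60)).astype(np.uint8)
n,l,st,ce=cv2.connectedComponentsWithStats(m)
for i in range(1,n):
    if st[i,4]>400: print(st[i],ce[i])
print(proj(c,[[.4365,.1661,.033],[.4365-.0548,.1661+.0046,.033]]))
E
```

```text
[[ 0.35685033 -0.31235604  0.036     ]
 [ 0.36349039 -0.26285784  0.036     ]
 [ 0.46523448 -0.33612457  0.036     ]
 [ 0.47576449 -0.28675434  0.036     ]
 [ 0.38056021 -0.12721089  0.036     ]
 [ 0.37481871 -0.07719282  0.036     ]
 [ 0.51395541 -0.10256325  0.036     ]
 [ 0.50854113 -0.06012159  0.036     ]]
[ 0.41533492 -0.2995232   0.036     ] [ 0.44446886 -0.09177214  0.036     ]
13.4 [0.43715337 0.166182   0.08743813] [-3.14127232e+00  2.92586054e-05  3.05799208e+00] 0.03409136459745386
[ 116   94   41  201 3460] [136.29855491 204.98410405]
[ 201  167   25  103 1695] [212.8660767  218.26253687]
[ 277  176   23   93 1400] [288.86285714 223.06928571]
[[287.97132744 233.08211102]
 [288.28368749 138.85692412]]
```

```bash
python3 - <<'E'
from h import *
c,im=load('w9'); hsv=cv2.cvtColor(im,cv2.COLOR_BGR2HSV)
for r in range(110,350,8): print(r,hsv[r,288],hsv[r,288-20], hsv[r,213],sep=' ')
E
```

```text
110 [ 18  74 202] [ 18  73 198] [ 17  72 196]
118 [ 18  74 200] [ 18  74 204] [ 16  74 201]
126 [ 18  72 198] [ 18  72 202] [ 18  74 197]
134 [ 18  74 200] [ 17  70 199] [ 18  72 198]
142 [ 13 156 132] [ 18  74 200] [ 18  74 201]
150 [ 13 162 135] [ 16  74 202] [ 18  74 192]
158 [ 12 156 137] [ 18  73 186] [ 17  73 195]
166 [ 13 161 138] [ 16 134 135] [ 14 154 129]
174 [ 14 166 135] [ 17 139 158] [ 14 173 155]
182 [ 13 167 136] [ 16 144 122] [ 14 181 148]
190 [ 14 179 134] [ 16 141 173] [ 14 182 144]
198 [ 14 177 134] [ 17 142 160] [ 14 181 145]
206 [ 14 180 133] [ 17 143 143] [ 14 176 146]
214 [ 15 185 131] [ 17 135 115] [ 14 179 145]
222 [ 14 185 131] [ 18 136 109] [ 14 185 145]
230 [ 14 184 129] [ 17 135 125] [ 13 182 147]
238 [ 14 177 130] [ 17 142 149] [ 14 178 146]
246 [ 14 191 127] [ 17 138 118] [ 13 184 143]
254 [ 12 166 132] [ 15 137 117] [ 14 194 141]
262 [ 12 157  86] [ 16 139 123] [ 13 164 112]
270 [ 12 155  82] [ 16 144 170] [20 51 45]
278 [ 13 159  80] [ 17 141 166] [15 40 38]
286 [ 12 145  81] [ 18  68 123] [20 77 30]
294 [ 14 161  79] [ 19  77 116] [90  8 33]
302 [ 13 155  79] [ 17  74 121] [ 0 21 36]
310 [ 13 155  79] [ 18  71 118] [165  33  31]
318 [ 15 143  84] [ 19  69 119] [ 0 41 31]
326 [ 17  71 118] [ 19  73 119] [30  9 30]
334 [ 18  72 197] [ 17  71 122] [60 48 32]
342 [ 18  72 197] [ 18  74 197] [150   9  30]
```

The mask was only clipped; the spar really starts at row ~139 as predicted. Gripping it.

>>> send_rows:
  steps:
    - [0, 0, -30, 0, 0, 0, 0.4]
    - [0, 0, -52, 0, 0, 0, 0.4]
    - [0, 0, -62, 0, 0, 0, 0.4]
    - [0, 0, -62, 0, 0, 0, 0.4]
    - [0, 0, -62, 0, 0, 0, 0]
    - [0, 0, -62, 0, 0, 0, 0]
    - [0, 0, -62, 0, 0, 0, 0]
    - [0, 0, -50, 0, 0, 0, 0]
    - [0, 0, 0, 0, 0, 0, 0]
    - [0, 0, 35, 0, 0, 0, 0]
    - [0, 0, 35, 0, 0, 0, 0]

```text
time_s: 14.78
tool_pos: [0.4395, 0.1671, 0.1261]
tool_rot: [3.14, 0.007, 3.059]
wrist_force: [-0.6, -0.7, -0.3]
opening: 0.0127
grasp_force: 39.1
```

>>> send_rows:
  steps:
    - [1, -30, 0, 0, 0, 0.03, 0]
    - [3, -80, 0, 0, 0, 0.07, 0]
    - [5, -130, 0, 0, 0, 0.12, 0]
    - [7, -180, 0, 0, 0, 0.17, 0]
    - [9, -225, -10, 0, 0, 0.202, 0]
    - [10, -250, -30, 0, 0, 0.202, 0]
    - [10, -256, -50, 0, 0, 0.202, 0]
    - [10, -256, -54, 0, 0, 0.202, 0]
    - [10, -256, -54, 0, 0, 0.202, 0]

```text
time_s: 15.9
tool_pos: [0.4463, -0.0886, 0.0678]
tool_rot: [3.141, -0.002, -3.022]
wrist_force: [-0.3, 0.7, -0.2]
opening: 0.0124
grasp_force: 39.1
```

```bash
python3 - <<'E'
from h import *
c,im=snap('wrist','w10'); s=ctrl.get_state(); print(s['time_s'],s['tool_pos'],s['tool_rot'],s['opening'])
hsv=cv2.cvtColor(im,cv2.COLOR_BGR2HSV)
cc=np.array([.4472,-.0894]);t=np.radians(6.9);u=np.array([np.cos(t),np.sin(t)]);v=np.array([-u[1],u[0]])
print('pred far stop outer corners',proj(c,[[*(cc-u*.071+k*v*.0225),.036] for k in(-1,1)]))
# spar end edge + stop edges by saturation/value profile
for r in range(60,200,6): print(r,hsv[r,286], end=';')
print()
for q in range(225,350,4): print(q,hsv[95,q],hsv[110,q],hsv[125,q])
E
```

```text
15.95 [ 0.44693638 -0.08861006  0.06845241] [ 3.14155435e+00 -2.95135048e-04 -3.02172976e+00] 0.012536743462837162
pred far stop outer corners [[240.48613575 109.92906664]
 [334.06107157 109.821751  ]]
60 [ 18  70 149];66 [ 18  74 149];72 [ 17  66 147];78 [ 17  67 148];84 [ 18  65 145];90 [ 18  65 148];96 [ 17  69 145];102 [ 18  70 150];108 [ 18  81 138];114 [ 16 133 155];120 [ 17 134 139];126 [ 17 136 137];132 [ 16 135 138];138 [ 17 136 139];144 [ 14 143  93];150 [ 14 154  98];156 [ 14 154 101];162 [ 14 159 104];168 [ 16 171 103];174 [ 13 156 106];180 [ 14 160 102];186 [ 14 163 102];192 [ 15 158 103];198 [ 14 155 105];
225 [ 17  68 150] [ 17  71 151] [ 17  71 155]
229 [ 17  68 150] [ 18  69 152] [ 18  71 155]
233 [ 17  67 145] [ 18  72 155] [ 18  70 150]
237 [ 17  66 150] [ 17  67 152] [ 16  69 151]
241 [ 18  69 152] [ 18  72 149] [ 18  65 154]
245 [ 17  69 151] [ 16 120 147] [ 18  68 153]
249 [ 17  72 152] [ 17 128 147] [ 16 129 150]
253 [ 17  68 150] [ 17 130 145] [ 17 138 152]
257 [ 18  70 149] [ 17 129 146] [ 17 141 155]
261 [ 18  69 152] [ 16 126 148] [ 17 133 151]
265 [ 19  68
[... 299 characters left out ...]
8 131 136]
293 [ 18  68 149] [ 17 127 147] [ 17 140 142]
297 [ 17  67 152] [ 15 127 148] [ 16 132 145]
301 [ 17  70 154] [ 17 128 146] [ 18 133 148]
305 [ 18  71 150] [ 16 127 149] [ 16 135 149]
309 [ 18  68 149] [ 16 131 146] [ 17 132 149]
313 [ 18  67 148] [ 17 131 146] [ 17 137 147]
317 [ 17  69 147] [ 17 130 149] [ 17 134 150]
321 [ 17  68 149] [ 17 131 146] [ 17 141 156]
325 [ 19  69 147] [ 16 131 146] [ 17 140 159]
329 [ 19  69 148] [ 16 127 147] [ 17  74 149]
333 [ 17  69 148] [ 16 103 144] [ 19  70 150]
337 [ 16  70 150] [ 18  69 152] [ 19  69 152]
341 [ 17  73 151] [ 17  70 150] [ 18  69 152]
345 [ 18  66 146] [ 18  66 151] [ 18  72 149]
349 [ 16  71 150] [ 19  71 151] [ 19  69 148]
```

View pics/w10.png

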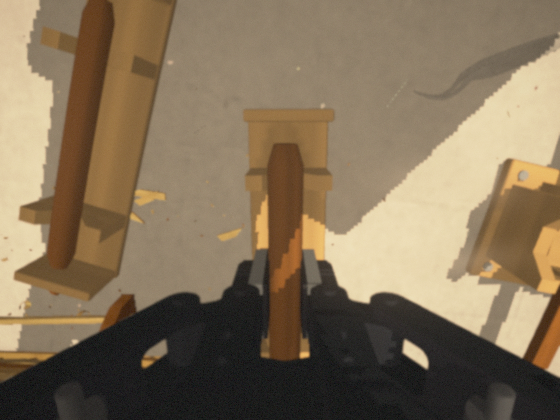

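Medium spar (col 286, end row 143) is centred over its cradle (stop cols 244-334, row 110, as predicted).

>>> send_rows:
  steps:
    - [0, 1, -20, 0, 0, 0, 0]
    - [0, 1, -38, 0, 0, 0, 0]
    - [0, 1, -44, 0, 0, 0, 0]
    - [0, 1, -45, 0, 0, 0, 0]
    - [0, 1, -45, 0, 0, 0, 0.15]
    - [0, 1, -45, 0, 0, 0, 0.4]
    - [0, 1, -45, 0, 0, 0, 0.4]
    - [0, 1, -10, 0, 0, 0, 0.4]
    - [0, 1, 40, 0, 0, 0, 0.4]
    - [0, 1, 85, 0, 0, 0, 0.4]
    - [0, 1, 85, 0, 0, 0, 0.4]

```text
time_s: 17.32
tool_pos: [0.4502, -0.0892, 0.1579]
tool_rot: [-3.137, 0.008, -3.022]
wrist_force: [0.2, 0.3, -0.1]
opening: 0.0341
grasp_force: 0.0
```

```bash
cat >> h.py <<'E'
def check(c,im,mid,yaw,L,z):
    # sample along predicted axis and report where dark spar wood starts/ends, and lateral centre
    hsv=cv2.cvtColor(im,cv2.COLOR_BGR2HSV).astype(int); t=np.radians(yaw);u=np.array([np.cos(t),np.sin(t)]);v=np.array([-u[1],u[0]])
    for nm,fn,rg in [('along',lambda k:mid+u*k,np.arange(-L/2-.03,L/2+.031,.005)),('across',lambda k:mid+v*k-u*.6*L/2*1,np.arange(-.03,.031,.003))]:
        px=np.round(proj(c,[[*fn(k),z] for k in rg])).astype(int); print(nm,[(round(k*1000),*(map(int,hsv[y,x])) ) for k,(x,y) in zip(rg,px) if 0<=x<560 and 0<=y<420])
E
python3 - <<'E'
from h import *
c,im=snap('wrist','w11'); s=ctrl.get_state(); print(s['time_s'],s['tool_pos'],s['tool_rot'],s['opening'])
check(c,im,np.array([.4472,-.0894]),6.9,.11,.035)
E
```

```text
17.375 [ 0.44853062 -0.08855643  0.15539175] [-3.13926049  0.00432236 -3.02228499] 0.03363235276722632
along [(-85, 17, 67, 134), (-80, 18, 72, 139), (-75, 17, 71, 136), (-70, 18, 135, 136), (-65, 16, 126, 123), (-60, 17, 136, 126), (-55, 14, 142, 99), (-50, 14, 158, 100), (-45, 14, 167, 142), (-40, 14, 176, 151), (-35, 14, 169, 154), (-30, 14, 178, 149), (-25, 13, 174, 151), (-20, 13, 166, 154), (-15, 13, 168, 153), (-10, 14, 176, 151), (-5, 14, 174, 151), (0, 13, 174, 151), (5, 14, 172, 148), (10, 14, 170, 150), (15, 13, 165, 150), (20, 14, 168, 150), (25, 14, 169, 151), (30, 14, 175, 149), (35, 14, 173, 147), (40, 13, 171, 148), (45, 14, 174, 145), (50, 14, 170, 141), (55, 16, 131, 138), (60, 16, 131, 136), (65, 17, 138, 188), (70, 18, 130, 218), (75, 19, 69, 218), (80, 18, 70, 221), (85, 20, 68, 220)]
across [(-30, 18, 70, 143), (-27, 17, 77, 143), (-24, 18, 68, 136), (-21, 17, 115, 138), (-18, 16, 134, 137), (-15, 17, 140, 142), (-12, 18, 127, 116), (-9, 17, 132, 124), (-6, 15, 137, 110), (-3, 14, 167, 134), (0, 14, 184, 150), (3, 14, 164, 148), (6, 14, 165, 153), (9, 17, 139, 165), (12, 16, 139, 169), (15, 17, 140, 217), (18, 18, 138, 224), (21, 19, 136, 223), (24, 19, 71, 223), (27, 19, 69, 223), (30, 19, 70, 222)]
```

Medium spar is placed: it spans -55 to +52 mm along and ±7 mm across its cradle. Now the short one.

>>> send_rows:
  steps:
    - [-2, 40, 0, 0, 0, -0.05, 0.4]
    - [-5, 90, 0, 0, 0, -0.1, 0.4]
    - [-9, 145, -10, 0, 0, -0.16, 0.4]
    - [-12, 190, -35, 0, 0, -0.202, 0.4]
    - [-13, 209, -60, 0, 0, -0.202, 0.4]
    - [-13, 209, -66, 0, 0, -0.202, 0.4]
    - [-13, 209, -66, 0, 0, -0.202, 0.4]

```text
time_s: 18.25
tool_pos: [0.4332, 0.1204, 0.0864]
tool_rot: [-3.141, -0.002, 3.059]
wrist_force: [0.1, 0.0, -0.0]
opening: 0.0344
grasp_force: 0.0
```

```bash
python3 - <<'E'
from h import *
c,im=snap('wrist','w12'); s=ctrl.get_state(); print(s['time_s'],s['tool_pos'],s['tool_rot'],s['opening'])
check(c,im,np.array([.4332,.1216]),-4.6,.08,.035)
E
```

```text
18.3 [0.43406168 0.12020289 0.08724408] [-3.14117890e+00 -5.14412863e-04  3.05804966e+00] 0.03425505086606148
along [(-70, 18, 71, 191), (-65, 19, 72, 192), (-60, 17, 74, 194), (-55, 16, 72, 194), (-50, 18, 72, 192), (-45, 16, 74, 189), (-40, 13, 159, 122), (-35, 13, 163, 133), (-30, 14, 171, 131), (-25, 14, 180, 132), (-20, 15, 176, 135), (-15, 14, 187, 134), (-10, 15, 188, 133), (-5, 14, 182, 132), (0, 13, 182, 133), (5, 14, 173, 134), (10, 14, 177, 131), (15, 13, 171, 91), (20, 12, 148, 86), (25, 14, 168, 85), (30, 14, 164, 84), (35, 11, 152, 84), (40, 13, 156, 85), (45, 18, 70, 113), (50, 16, 68, 117), (55, 17, 74, 117), (60, 18, 69, 114), (65, 18, 74, 135), (70, 17, 71, 193)]
across [(-30, 17, 143, 169), (-27, 17, 142, 197), (-24, 17, 149, 199), (-21, 17, 146, 197), (-18, 16, 146, 195), (-15, 17, 144, 198), (-12, 17, 141, 179), (-9, 17, 145, 165), (-6, 17, 156, 95), (-3, 13, 166, 120), (0, 13, 176, 135), (3, 14, 182, 139), (6, 13, 176, 132), (9, 16, 141, 147), (12, 16, 141, 152), (15, 17, 143, 178), (18, 17, 142, 196), (21, 18, 147, 196), (24, 17, 146, 196), (27, 18, 146, 196), (30, 18, 146, 198)]
```

>>> send_rows:
  steps:
    - [0, 1, -30, 0, 0, 0, 0.4]
    - [0, 1, -52, 0, 0, 0, 0.4]
    - [0, 1, -62, 0, 0, 0, 0.4]
    - [0, 1, -62, 0, 0, 0, 0.4]
    - [0, 1, -62, 0, 0, 0, 0]
    - [0, 1, -62, 0, 0, 0, 0]
    - [0, 1, -62, 0, 0, 0, 0]
    - [0, 1, -50, 0, 0, 0, 0]
    - [0, 1, 0, 0, 0, 0, 0]
    - [0, 1, 35, 0, 0, 0, 0]
    - [0, 1, 35, 0, 0, 0, 0]

```text
time_s: 19.68
tool_pos: [0.4371, 0.1221, 0.1268]
tool_rot: [3.14, 0.008, 3.059]
wrist_force: [0.0, -1.2, -0.1]
opening: 0.0124
grasp_force: 39.1
```

>>> send_rows:
  steps:
    - [-1, -35, 0, 0, 0, -0.01, 0]
    - [-3, -90, 0, 0, 0, -0.02, 0]
    - [-5, -145, 0, 0, 0, -0.04, 0]
    - [-7, -200, 0, 0, 0, -0.06, 0]
    - [-10, -255, 0, 0, 0, -0.08, 0]
    - [-13, -310, 0, 0, 0, -0.1, 0]
    - [-16, -365, 0, 0, 0, -0.119, 0]
    - [-18, -405, -15, 0, 0, -0.119, 0]
    - [-18, -423, -40, 0, 0, -0.119, 0]
    - [-18, -423, -54, 0, 0, -0.119, 0]
    - [-18, -423, -54, 0, 0, -0.119, 0]

```text
time_s: 21.05
tool_pos: [0.4147, -0.2993, 0.0665]
tool_rot: [3.139, -0.004, 2.94]
wrist_force: [-0.1, 0.6, -1.0]
opening: 0.0122
grasp_force: 39.1
```

```bash
python3 - <<'E'
from h import *
c,im=snap('wrist','w13'); s=ctrl.get_state(); print(s['time_s'],s['tool_pos'],s['tool_rot'],s['opening'])
hsv=cv2.cvtColor(im,cv2.COLOR_BGR2HSV)
cc=np.array([.4155,-.3025]);t=np.radians(-11.3);u=np.array([np.cos(t),np.sin(t)]);v=np.array([-u[1],u[0]])
P=proj(c,[[*(cc-u*.071*56/71+k*v*.023),.036] for k in(-1,1)]); print('pred',P)
m=((hsv[...,1]>105)).astype(np.uint8); r0=int(P[:,1].mean())
for r in range(r0-6,r0+22,4):
    x=np.flatnonzero(m[r,180:400])+180; print(r, x.min() if len(x) else None, x.max() if len(x) else None,len(x))
print([(r,*map(int,hsv[r,286])) for r in range(r0-8,r0+70,4)])
k=int(P[0,1])+60; print([(q,*map(int,hsv[k,q])) for q in range(225,350,4)])
E
```

```text
21.1 [ 0.41550527 -0.29965916  0.06766772] [ 3.14029585e+00 -1.79649335e-03  2.94051105e+00] 0.012367399530862626
pred [[234.62255023 141.99666976]
 [328.85351158 141.51531826]]
135 None None 0
139 242 318 77
143 235 324 90
147 236 323 88
151 236 323 88
155 242 319 78
159 242 318 77
[(133, 19, 67, 225), (137, 17, 82, 198), (141, 17, 143, 207), (145, 18, 141, 226), (149, 17, 141, 222), (153, 17, 131, 156), (157, 16, 133, 151), (161, 16, 133, 151), (165, 16, 136, 148), (169, 17, 136, 146), (173, 16, 130, 149), (177, 17, 132, 131), (181, 14, 147, 90), (185, 13, 150, 104), (189, 14, 155, 102), (193, 13, 154, 103), (197, 13, 164, 101), (201, 13, 153, 105), (205, 15, 167, 104), (209, 14, 166, 103)]
[(225, 20, 67, 226), (229, 18, 69, 222), (233, 19, 66, 223), (237, 17, 127, 217), (241, 18, 141, 223), (245, 18, 139, 225), (249, 18, 142, 225), (253, 17, 140, 216), (257, 17, 145, 193), (261, 17, 142, 140), (265, 17, 131, 121), (269, 15, 150, 92), (273, 14, 157, 101), (277, 13, 149, 103), (281, 14, 168, 103), (285, 13, 152, 104), (289, 13, 156, 103), (293, 13, 156, 103), (297, 15, 160, 97), (301, 14, 156, 90), (305, 16, 137, 134), (309, 17, 136, 137), (313, 18, 143, 137), (317, 16, 138, 139), (321, 17, 137, 141), (325, 18, 74, 134), (329, 17, 69, 133), (333, 18, 73, 137), (337, 15, 68, 136), (341, 19, 67, 133), (345, 17, 71, 137), (349, 17, 71, 137)]
```

The cradle's stop and supports centre on col ~280 against the spar's 286, so I shift 3 mm in -y while lowering.

>>> send_rows:
  steps:
    - [0, -3, -15, 0, 0, 0, 0]
    - [0, -3, -35, 0, 0, 0, 0]
    - [0, -3, -43, 0, 0, 0, 0]
    - [0, -3, -45, 0, 0, 0, 0]
    - [0, -3, -45, 0, 0, 0, 0.15]
    - [0, -3, -45, 0, 0, 0, 0.4]
    - [0, -3, -45, 0, 0, 0, 0.4]
    - [0, -3, -10, 0, 0, 0, 0.4]
    - [0, -3, 40, 0, 0, 0, 0.4]
    - [0, 40, 100, 0, 0, 0, 0.4]
    - [0, 60, 150, 0, 0, 0, 0.4]
    - [0, 60, 150, 0, 0, 0, 0.4]

```text
time_s: 22.6
tool_pos: [0.4186, -0.2416, 0.224]
tool_rot: [-3.137, 0.009, 2.942]
wrist_force: [-0.6, -0.9, -0.3]
opening: 0.0341
grasp_force: 0.0
```

```bash
python3 - <<'E'
from h import *
c,im=snap('wrist','w14'); s=ctrl.get_state(); print(s['time_s'],s['tool_pos'],s['wrist_force'])
hsv=cv2.cvtColor(im,cv2.COLOR_BGR2HSV)
for n,mid,yaw,L in [('S',[.4155,-.303],-11.3,.08),('L',[.405,-.202],-10.3,.14),('M',[.447,-.0895],6.9,.11)]:
    t=np.radians(yaw);u=np.array([np.cos(t),np.sin(t)]);v=np.array([-u[1],u[0]]);mid=np.array(mid)
    pts=[[*(mid+u*a+v*b),.036] for a in np.arange(-.09,.0901,.003) for b in np.arange(-.02,.0201,.002)]
    px=np.round(proj(c,pts)).astype(int); A=[]
    for (x,y) in px: A.append(int(hsv[y,x,0]<=15 and hsv[y,x,1]>=145) if 0<=x<560 and 0<=y<420 else 0)
    A=np.array(A).reshape(-1,21); i=np.argwhere(A); al=A.sum(1)>=3; a=np.arange(-90,91,3)[:len(al)]
    g=a[al]; print(n,'along',g.min(),g.max(),'gaps',np.diff(g).max()); 
    for w in (0.25,.5,.75):
        r=int(round((g.min()+w*(g.max()-g.min())+90)/3)); z=np.flatnonzero(A[r])*2-20; print('  across@',w,z.min() if len(z) else None,z.max() if len(z) else None)
E
```

```text
22.65 [ 0.41752283 -0.24141164  0.22140362] [-0.70647108 -0.34978509  0.36358024]
S along -39 36 gaps 9
  across@ 0.25 -6 6
  across@ 0.5 -6 4
  across@ 0.75 -2 2
L along -66 69 gaps 6
  across@ 0.25 -6 4
  across@ 0.5 -6 2
  across@ 0.75 -8 2
M along -54 51 gaps 33
  across@ 0.25 -4 6
  across@ 0.5 None None
  across@ 0.75 -4 4
```

```bash
python3 - <<'E'
from h import *
def comp(c,im):
    hsv=cv2.cvtColor(im,cv2.COLOR_BGR2HSV); m=((hsv[...,0]<=15)&(hsv[...,1]>=150)).astype(np.uint8)
    m[:235]=0;m[345:]=0;m[:,:255]=0;m[:,370:]=0
    n,l,st,ce=cv2.connectedComponentsWithStats(m); return [(st[i].tolist(),plane(c,[ce[i]],.037)[0].round(4)) for i in range(1,n) if st[i,4]>40]
c=cam('side'); print(comp(c,cv2.imread('pics/side0.png'))); c,im=snap('side','s9'); print(comp(c,im))
print(proj(c,[[.4278,.0788,.037],[.4278-.08,.0788+.0066,.037],[.4278+.08,.0788-.0066,.037]]))
a=ctrl.capture('side')[:,:,::-1][230:320,185:240].astype(int); print(ctrl.get_state()['time_s'])
# bar on rest: light low-sat pixels
hsv=cv2.cvtColor(im,cv2.COLOR_BGR2HSV)[225:320,180:250]; y,x=np.nonzero((hsv[...,1]<60)&(hsv[...,2]>150)); print(len(x))
print(proj(c,[[.6304-.0156*k,.1206+.0988*k,.032] for k in(-1.11,1.11)]))
E
```

```text
[([279, 253, 31, 10, 135], array([0.4678, 0.0809, 0.037 ])), ([318, 259, 36, 12, 156], array([0.3849, 0.0882, 0.037 ])), ([304, 265, 26, 17, 143], array([0.4202, 0.1239, 0.037 ])), ([292, 271, 12, 7, 45], array([0.4583, 0.1249, 0.037 ])), ([279, 287, 23, 8, 112], array([0.465 , 0.1689, 0.037 ])), ([310, 292, 24, 9, 123], array([0.4074, 0.1741, 0.037 ])), ([265, 303, 32, 11, 173], array([0.476 , 0.2118, 0.037 ])), ([306, 310, 34, 12, 193], array([0.4039, 0.2183, 0.037 ]))]
[([279, 253, 75, 18, 331], array([0.4235, 0.0847, 0.037 ]))]
[[314.15498517 258.78067923]
 [353.17668716 265.9060569 ]
 [276.48477382 251.93194723]]
22.75
294
[[219.85459027 227.41628922]
 [205.58175466 307.60422142]]
```

```bash
python3 -c "
from station import ctrl
print(ctrl.job_done())"
```

```text
the job is handed in; nothing more can be done
None
```

I handed the job in at about 23 s: the bar went into its rest first, then each round spar into its own cradle. My last measurements put all three spars within a few millimetres of centre, and the strip was still in its original place; no verdict came back.

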